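# Load a plaster cast into the sprung cast clamp

### The job

Clamp the plaster cast in the sprung cast clamp. First push the clamp's thumb piece against the spring and feel for the hidden notch beside its path: slide the thumb piece crosswise into it so that the jaw stays open by itself when you let go, without forcing anything. Then, flat on the worktop, bring the cast fully home in the open clamp, up against the back stop, push the thumb piece out of the notch again so that the jaw snaps shut on the cast, and leave the two jars and the block of burs alone.

Things in the scene. Friction and masses are not known exactly. Their poses are not given: they have to be found in the camera images.
- holder: Grey fixed frame of the cast clamp; origin on the worktop. Its +x (roughly away from the robot) is the way the jaw opens, +y (roughly left) points to the back stop, z up. In its frame, mm: fixed jaw x -60 to -46, y -30 to 52, 22 high; back stop x -46 to 0, y 40 to 52, 22 high; base plate x -50 to 90, y 50 to 100, 10 high, carrying a spring barrel and a rail, up to 24 high.
- pocket (a point): Where the cast's origin lies when it is home and clamped: clamp x = -17, y = 4 mm, on the worktop, axes as the clamp's. The pocket lies between the jaws (faces at x = -46 and at the moving jaw), ends at the back stop (y = 40), is open to -y and above; its floor is the bare worktop.
- jaw (a joint): Travel of the steel moving jaw along clamp +x, m: 0 = shut (rest), 0.056 = hard stop. A spring pulls it to 0: 6 N at rest, 1.2 N more per 10 mm; damped, 22 N per m/s. The gap between the jaws is 46 mm plus the travel, so about 0.012 with the cast clamped squarely.
- jaw_face (a point): Point on the moving jaw's clamping face, 12 mm above the worktop; in the clamp's frame x = the travel, y = 4 mm. The jaw is a bar that reaches 14 mm from here to +x, from y = -21 to 48 mm, its top 22 mm above the worktop; farther back it joins the carriage under the thumb piece.
- catch (a joint): Crosswise travel of the thumb piece on the jaw's carriage, to clamp -y (right), m: 0 = in the straight slot, 0.014 = fully in the notch. Stiction 1.5 N, no spring. A wall stops it at about 0.002, except at the notch. The notch is hidden and differs each time: it can be entered over 7 mm of jaw travel, beginning somewhere between 0.029 and 0.045.
- thumb_corner (a point): Inner corner of the thumb piece, an aluminium plate (83 x 46 mm, top 29 mm above the worktop) with two upright walls, 4 mm thick, 23 mm high, in an L open to -x and +y. From this point on the plate the cross wall (push to +x to open) runs 41 mm to +y, the side wall (push to -y for the notch) 36 mm to -x. At rest at clamp x = 28, y = 56 mm; axes as the clamp's.
- side_wall (a point): Middle of the outer (-y) face of the thumb piece's side wall, 40 mm above the worktop, at rest at clamp x = 12, y = 52 mm. Let go in the notch, the spring draws the thumb piece back a few mm against the notch's shoulder, where it stays by friction; pushed here to +y with 5 to 10 N it leaves the notch and the jaw snaps back. More than 40 N on the thumb piece is forcing.
- cast: Loose yellowish plaster cast of a row of teeth, 0.06 to 0.13 kg, D-shaped from above: 58 mm along its own x, 72 mm along its y, base 16 mm high, teeth to 27 mm. Origin at the centre of its underside. It stands to the right of the clamp, its x within 0.6 rad of the clamp's x, and goes in with the 58 mm between the jaws and an end of the 72 mm against the back stop, flat on the worktop.
- jar: Bystander: small jar with a green lid, 40 x 40 x 45 mm, origin under its centre. The bystanders stand in a row to the right, in front of the model trimmer, a fixed machine up to 0.38 m high that reaches from y = -0.08 m to the right and forward to x = 0.43 m: swing past it short or high.
- burs: Bystander: wooden block with burs, 34 x 70 x 43 mm, origin under its centre.
- wax_jar: Bystander: jar with a dark red lid, 44 x 44 x 50 mm, origin under its centre. Other fixed things: left of the clamp a wall pier, y > 0.33 m from x = 0.46 m on; beyond the cast a vibrator, 0.11 m high, y 0.05 to 0.19 m from x = 0.52 m on.

How it is judged:
On the way, in this order (a step that is already met when the one before it is completed fails the run):
1. the jaw stays open by itself, its thumb piece in the notch and let go (value of joint jaw above 0.024 m and value of joint catch above 0.007 m and contact force between the fingers and jaw below 0.3 N and contact force between the fingers and catch below 0.3 N), for 0.3 s.
2. the cast is home against the back stop while the jaw is still held open by the notch (all of step 1 and y of cast in the frame of pocket between -0.01 and 0.01 m and angle between cast's own z axis and vertical below 0.12 rad and height (world z) of cast below 0.006 m), for 0.2 s.
At the end, for the whole second after the job is handed in: The cast lies flat on the worktop against the back stop (origin within 10 mm of the pocket point along clamp y), squeezed with more than 3 N between the moving jaw (travel 7 to 19 mm) and the fixed jaw, square to within 0.15 rad and at rest; the thumb piece is out of the notch (catch under 5 mm) (y of cast in the frame of pocket between -0.01 and 0.01 m and angle between cast's own z axis and vertical below 0.12 rad and height (world z) of cast below 0.006 m and value of joint jaw between 0.007 and 0.019 m and value of joint catch below 0.005 m and contact force between each of jaw, holder and cast above 3 N and angle between the x axis of cast and the x axis of holder, either way round below 0.15 rad and linear speed of cast below 0.02 m/s); the robot touches nothing.
It fails at once if the thumb piece is forced (more than 40 N) (contact force between the fingers and catch above 40 N).
It fails at once if a jar or the block of burs is moved by more than 20 mm (distance of any of jar, burs, wax_jar from where it was at the start of the episode above 0.02 m).
It also fails if it takes over 72 s, if anything falls off the work surface, if the arm or the gripper's body presses on something with over 40 N, if the wrist force passes 120 N, or if a joint passes its speed limit or range.

### The arm

A 7-joint arm with a two-finger parallel gripper is mounted at the origin on a cart in front of the work surface, level with it; the furniture and walls round the work are solid. World frame = base frame: x ahead of the robot, y to its left, z up, the work surface at z = 0. Lengths are in m, angles in rad, forces in N, time in s.
With the tool pointing down it reaches from about 0.425 to 0.975 m from the base axis. Payload 16.7 kg.
Tool frame: the origin (TCP) lies on the centre line of the jaws, within the pads' length; the fingertips stand arm.tcp_to_tips ahead of it and the grasp point (between the pads) lies 11 mm behind it (arm.tcp_to_tips is the distance from the TCP to the fingertips, in m); z points along the fingers, y is the line along which they close (so a half turn about z gives the same grasp; the last joint's range is limited). The gripper opens to 85 mm and grips with 20 to 120 N. Pads are 22 mm wide; open, the fingers measure 114 mm over their backs; the gripper's body (76 mm by 85 mm) begins 54 mm behind the grasp point. The pads swing forward as they close: fully open they stand 13 mm farther back than shut.
Start: joints at [1.155, 0.426, 0.074, 1.606, -0.034, 1.111, -0.067], TCP at [0.178, -0.651, 0.201] pointing down, gripper open.
Joint ranges: [-2.85, 2.85], [-0.5, 2.14], [-1.23, 1.37], [0.21, 2.46], [-1.02, 4.16], [0.16, 2.05], [-2.73, 2.73]. Speed limits (rad/s): [1.89, 1.89, 2.39, 2.39, 3.01, 3.01, 3.01].

### API

Orientations are given as a unit quaternion [x, y, z, w].
In Python, from workcell import arm, viewer, order gives the robot as it stands.
- The arm moves only by the tool jog_arm, never from a script. Its argument "steps" is one flat list of numbers, 5 for each row, row after row: the opening, from -1 (shut) to 1 (fully open), then the shift along the tool's x, y, z scaled (see below), then the turn about the tool's z scaled (see below). In form: [gripper, dx, dy, dz, roll, gripper, dx, dy, dz, roll, ...]. A call has 1 to 8 rows; each row shifts and turns the commanded pose from where the row before left it, along the tool's axes as they then stand; what a row does not reach is not made up. The controller multiplies each number of a shift by 3 cm and each number of a turn by 0.1 rad. A row lasts 1/10 s, in which the tool goes at most 50 mm and 8.59 degrees, less where a joint would pass 70% of its speed; a pose out of reach is approached as far as the arm can. A call with a number of a shift or a turn outside -1 to 1 is refused whole. A call with a gripper value outside its range is refused whole. The fingers move at their own pace and stop on an object; "force" is the grip in N (left out, the last holds). Time passes only in rows, so rows that do not move let the fingers close. It gives the time, the measured TCP pose, the force, the opening and the grip force at its end, in the units of the state.
- arm.get_obs(): the state, without advancing time (a new reading comes with each control period).
- viewer.read_camera(name): name is "scene" or "top" or "wrist"; returns (picture, depth): 480x640x3 uint8, red, green, blue; 480x640 float32, m along the optical axis (not along the pixel's ray), 0 where there is no reading.
- viewer.get_calibration(name): a dict with "fx", "fy", "cx", "cy" (pixels), "R" (3x3) and "t" (3): a world point X has camera coordinates R X + t. Camera axes: x right, y down, z forward; pixel columns grow to the right and rows downward; lengths in m; the calibration is good to about 2 mm. The wrist camera is an equidistant fisheye: a pixel r from the principal point sees the ray r / f radians off the axis. A picture is of the moment at which its call begins: read the wrist's pose just before it. get_calibration takes no time and is no camera call; for the wrist camera it gives the pose at the moment of the call.
- order.hand_in(): hands the job in; it is judged then, once.
The state is a dict: "time_s": time; "joints": joint angles; "dq": joint speeds; "joint_torque": joint torques, N m; "eef_pos": TCP position; "eef_rot": TCP orientation; "ft_force": force on the tool from outside, world axes, zero at the start; "wrist_torque": the same for the moment, N m; "width": finger opening in m; "finger_force": force on a finger pad.
Only numpy, scipy, OpenCV 4.12 (cv2) and the standard library are available. Lean on these libraries where they do the work, as an engineer would, in place of code of your own. Each camera call takes 0.05 s, during which the arm holds its last target. There are 200 camera calls.

## Working session

There is one attempt and no reset: what is moved stays moved. The work goes in short steps, Python scripts to look and compute and a tool call to move; the robot and the scene stay as the last step left them, time stands still between calls to the robot, and variables do not carry over. Pictures are saved under pics/ and viewed, at most 14 in all, crops included, and the job is handed in when it is done.

Besides the shell and the picture viewer there is one more tool, called by a JSON object that holds its "api" and its "payload". jog_arm: Moves the arm, as the interface text tells. Its arguments: {"type":"object","properties":{"steps":{"type":"array","items":{"type":"number"}},"force":{"type":"number"}},"required":["steps"]}

```bash
mkdir -p pics; ls
python3 - <<'E'
from workcell import arm, viewer
import cv2,numpy as np
o=arm.get_obs();print({k:np.round(v,3) for k,v in o.items()},arm.tcp_to_tips)
for n in("scene","top"):
    c=viewer.get_calibration(n);print(n,{k:np.round(v,3).tolist() for k,v in c.items()})
    p,d=viewer.read_camera(n);cv2.imwrite(f"pics/{n}0.png",p[:,:,::-1]);np.savez(f"{n}0.npz",p=p,d=d)
E
```

```text
pics
{'time_s': np.float64(0.0), 'joints': array([ 1.154,  0.427,  0.074,  1.607, -0.034,  1.111, -0.067]), 'dq': array([ 0.   ,  0.   ,  0.001, -0.001,  0.001, -0.002, -0.   ]), 'joint_torque': array([ 1.0000e-03, -9.4984e+01,  3.7610e+00, -4.6352e+01,  1.9000e-02,
        1.0000e-02, -0.0000e+00]), 'eef_pos': array([ 0.178, -0.651,  0.201]), 'eef_rot': array([ 0.991,  0.133, -0.   , -0.001]), 'ft_force': array([ 0.753,  0.235, -0.926]), 'wrist_torque': array([ 0.058,  0.028, -0.028]), 'finger_force': np.float64(0.0), 'width': np.float64(0.085)} 0.008
scene {'fx': 523.649, 'fy': 523.649, 'cx': 314.296, 'cy': 244.945, 'R': [[0.621, -0.784, 0.003], [-0.337, -0.27, -0.902], [0.708, 0.559, -0.432]], 't': [-0.309, 0.172, 0.866]}
top {'fx': 569.956, 'fy': 569.956, 'cx': 315.545, 'cy': 247.294, 'R': [[0.01, -1.0, 0.002], [-0.978, -0.011, -0.209], [0.209, 0.0, -0.978]], 't': [-0.042, 0.441, 1.14]}
```

View pics/top0.png

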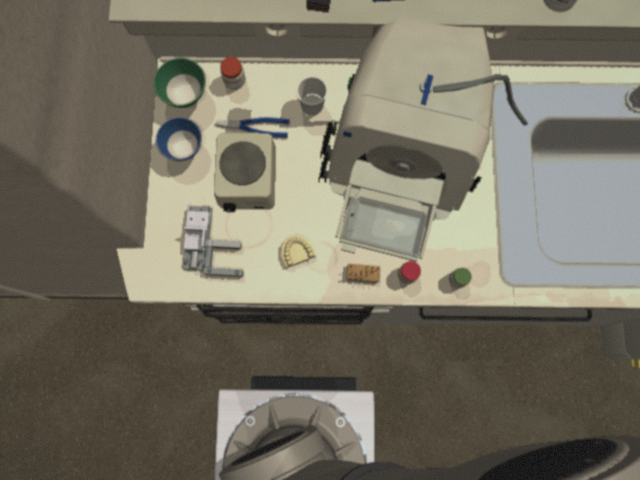

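View pics/scene0.png

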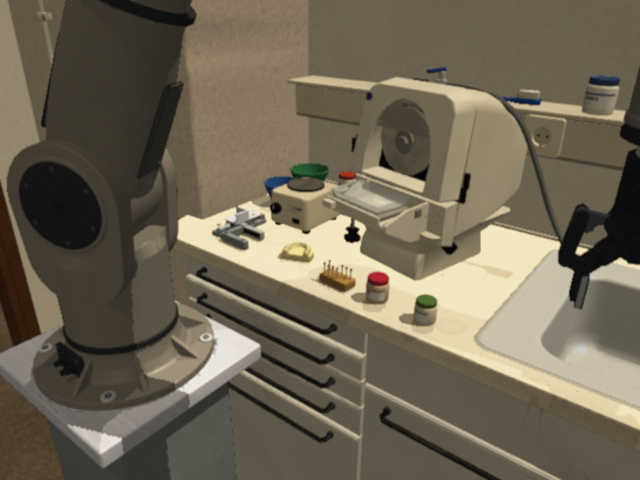

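The top view shows the clamp around (210,240), the cast at (297,251), burs (362,273), wax jar (409,271) and jar (460,277). Next I'll enlarge the clamp and cast.

```bash
cat > h.py <<'E'
import numpy as np,cv2
from workcell import arm,viewer
from scipy.spatial.transform import Rotation as Ro
def ray(name,u,v,z,c=None):
    c=c or viewer.get_calibration(name);R=np.array(c["R"]);t=np.array(c["t"])
    x=(np.asarray(u,float)-c["cx"])/c["fx"];y=(np.asarray(v,float)-c["cy"])/c["fy"]
    if name=="wrist":
        r=np.hypot(x,y);s=np.where(r>1e-9,np.sin(r)/np.maximum(r,1e-9),1);d=np.stack([x*s,y*s,np.cos(r)],-1)
    else: d=np.stack([x,y,np.ones_like(x)],-1)
    d=d@R;o=-R.T@t
    return o+d*((z-o[2])/d[...,2])[...,None]
E
python3 - <<'E'
from h import *
f=np.load("top0.npz");p,d=f["p"],f["d"]
crop=p[190:300,165:335];cv2.imwrite("pics/crop0.png",cv2.resize(crop[:,:,::-1],None,fx=4.5,fy=4.5,interpolation=cv2.INTER_CUBIC))
# height map
c=viewer.get_calibration("top");R=c["R"];t=c["t"]
v,u=np.mgrid[190:300,165:335]
D=d[190:300,165:335]
X=(np.stack([(u-c["cx"])/c["fx"]*D,(v-c["cy"])/c["fy"]*D,D],-1)-t)@R
H=X[...,2]
print(np.percentile(H[70:,120:],[5,50,95]))
hm=np.clip(H/0.06*255,0,255).astype(np.uint8)
cv2.imwrite("pics/hm0.png",cv2.resize(cv2.applyColorMap(hm,cv2.COLORMAP_JET),None,fx=4.5,fy=4.5,interpolation=cv2.INTER_NEAREST))
E
```

```text
[-0.00321343  0.00064722  0.00973602]
```

View pics/crop0.png

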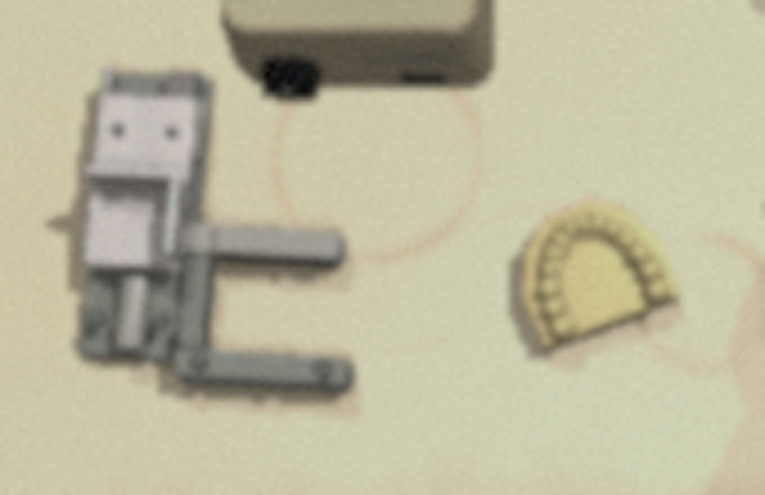

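The crop shows the fixed jaw (180–352, 355–390), the moving jaw (215–345, 228–265) and the thumb piece's L with its corner near (170,175). The cast's flat edge runs from (545,355) to (675,298) and its apex is near (590,200).

Run:
```python
from h import *
def P(pts,z):
    a=np.array(pts)/4.5+[165-.4,190-.4]; return ray("top",a[:,0],a[:,1],z)[:,:2]
fj=P([(215,353),(340,361)],.022);mj=P([(215,251),(335,266)],.022)
print("fixed inner",fj.round(4).tolist(),"mov",mj.round(4).tolist(), "ends",P([(353,375),(344,248)],.022).round(4).tolist())
corner=P([(166,181)],.052);print("corner",corner.round(4))
for e in(fj,mj):
    q=e[0]-e[1];print("yaw",np.arctan2(-q[0],q[1]))
g=(fj[0]-fj[1])+(mj[0]-mj[1]);yaw=np.arctan2(-g[0],g[1])
M=np.array([[np.cos(yaw),-np.sin(yaw)],[np.sin(yaw),np.cos(yaw)]])
E=P([(353,375),(344,248)],.022)
# x from fixed inner(-46) & mov (0); y from ends (-30,-21); corner (28,56)
xs=np.r_[(fj@M)[:,0]+.046,(mj@M)[:,0]];ys=np.r_[(E@M)[:,1]+[.030,.021]]
print(xs,ys,corner@M-[.028,.056]);o=M@[xs.mean(),ys.mean()];print("yaw",yaw,"origin",o)
# cast by colour
f=np.load("top0.npz");p=f["p"]
hsv=cv2.cvtColor(p,cv2.COLOR_RGB2HSV)
s=hsv[235:272,275:322];print(s[...,1].min(),np.median(s[...,1]),s[...,1].max())
m=((hsv[...,1]>75)&(hsv[...,0]>15)&(hsv[...,0]<35)).astype(np.uint8);m[:, :275]=0;m[:,322:]=0;m[:230]=0;m[275:]=0
cs,_=cv2.findContours(m,cv2.RETR_EXTERNAL,cv2.CHAIN_APPROX_NONE);k=max(cs,key=cv2.contourArea)[:,0]
w=ray("top",k[:,0],k[:,1],.016)[:,:2]
r=cv2.minAreaRect((w*1000).astype(np.float32));print(r)
fl=P([(545,355),(675,298)],.016);q=fl[0]-fl[1];print("flat",fl,np.linalg.norm(q),"yaw",np.arctan2(-q[0],q[1]))
o=arm.get_obs();print(Ro.from_quat(o["eef_rot"]).as_matrix().round(3).tolist())
```

```text
fixed inner [[0.3991, 0.1799], [0.396, 0.1212]] mov [[0.448, 0.1823], [0.4414, 0.1253]] ends [[0.3894, 0.1149], [0.4502, 0.1214]]
corner [[0.4745 0.201 ]]
yaw -0.05392693999601291
yaw -0.11580763833489933
[0.42853087 0.43032769 0.4310644  0.42926759] [0.17730146 0.17991625] [[0.4278641  0.18433559]]
yaw -0.08448591101642161 origin [0.44333662 0.14170313]
33 54.0 91
((442.7620849609375, 6.31488037109375), (57.172523498535156, 67.03230285644531), 21.538904190063477)
flat [[ 0.40090245  0.02554149]
 [ 0.42894049 -0.0354099 ]] 0.06709100901803251 yaw 0.43114412071527064
[[0.965, 0.264, -0.0], [0.264, -0.965, 0.001], [-0.0, -0.001, -1.0]]
```

{"api": "jog_arm", "payload": {"steps": [-1,0,0,-1,0.88,-1,0,0,-1,0.88,-1,0,0,-1,0.88,-1,0,0,-1,0.88,-1,0,0,-1,0,-1,0,0,-1,0,-1,0,0,-1,0,-1,0,0,-1,0]}}

```text
time_s: 0.9
eef_pos: [0.1778, -0.6508, 0.4423]
eef_rot: [0.999, -0.043, -0.0, -0.0]
ft_force: [-0.4, -0.5, 0.2]
width: 0.0003
finger_force: 0.0
```

{"api": "jog_arm", "payload": {"steps": [-1,0.54,-0.95,0,0,-1,0.54,-0.95,0,0,-1,0.54,-0.95,0,0,-1,0.54,-0.95,0,0,-1,0.54,-0.95,0,0,-1,0.54,-0.95,0,0,-1,0.54,-0.95,0,0,-1,0.54,-0.95,0,0]}}

```text
time_s: 1.7
eef_pos: [0.327, -0.4336, 0.4412]
eef_rot: [0.999, -0.043, -0.0, -0.0]
ft_force: [-0.6, -0.3, 0.6]
width: -0.0
finger_force: 0.0
```

{"api": "jog_arm", "payload": {"steps": [-1,0.54,-0.95,0,0,-1,0.54,-0.95,0,0,-1,0.54,-0.95,0,0,-1,0.54,-0.95,0,0,-1,0.5,-1,0,0,-1,0,-1,0,0,-1,0,-1,0,0,-1,0,-1,0,0]}}

```text
time_s: 2.5
eef_pos: [0.4258, -0.2073, 0.4411]
eef_rot: [0.999, -0.043, -0.0, -0.0]
ft_force: [0.4, 0.1, -0.3]
width: -0.0003
finger_force: 0.0
```

{"api": "jog_arm", "payload": {"steps": [-1,0,-1,0,0,-1,0,-1,0,0,-1,0,-1,0,0,-1,0,-1,0,0,-1,0,-1,0,0,-1,0,-1,0,0,-1,0,-1,0,0,-1,0,-1,0,0]}}

```text
time_s: 3.3
eef_pos: [0.4461, 0.0317, 0.4413]
eef_rot: [0.999, -0.043, -0.0, 0.0]
ft_force: [1.0, 0.3, 1.0]
width: 0.0002
finger_force: 0.0
```

{"api": "jog_arm", "payload": {"steps": [-1,0,-1,1,0,-1,0,-1,1,0,-1,0,-1,1,0,-1,0,0,1,0,-1,0,0,1,0,-1,0,0,1,0,-1,0,0,1,0,-1,0,0,0,0]}}

```text
time_s: 4.1
eef_pos: [0.4519, 0.1194, 0.2283]
eef_rot: [0.999, -0.043, -0.003, 0.001]
ft_force: [-0.4, 0.0, 0.6]
width: -0.0002
finger_force: 0.0
```

Run:
```python
from h import *
import pickle
o=arm.get_obs();print(o["eef_pos"].round(4),o["joints"].round(2));c=viewer.get_calibration("wrist");p,d=viewer.read_camera("wrist")
pickle.dump((c,p,d),open("w1.pkl","wb"));cv2.imwrite("pics/w1.png",p[:,:,::-1]);print({k:np.round(v,3).tolist() for k,v in c.items()})
```

```text
[0.4519 0.1194 0.2283] [ 0.21  0.1  -0.64  1.99  0.07  1.08 -2.11]
{'fx': 371.648, 'fy': 371.648, 'cx': 318.03, 'cy': 237.729, 'R': [[-0.085, -0.996, 0.001], [-0.942, 0.081, 0.326], [-0.325, 0.027, -0.945]], 't': [0.157, 0.363, 0.55]}
```

View pics/w1.png

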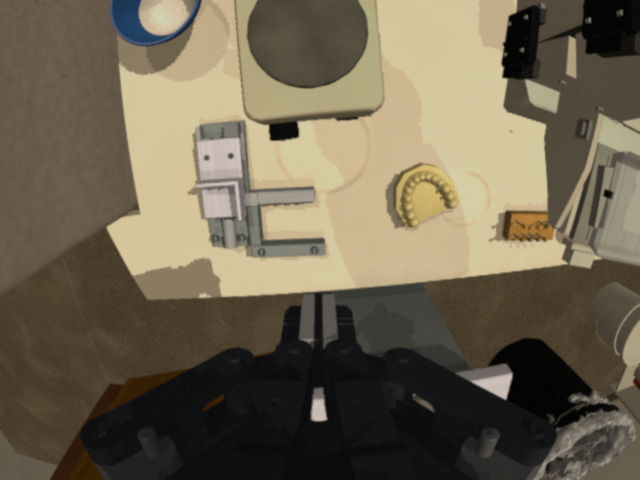

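The wrist view shows the clamp at (195–325, 120–255), the thumb corner near (240,182) and the cast at (425,195). I'll enlarge this for finer measuring.

Run:
```python
import pickle,cv2
c,p,d=pickle.load(open("w1.pkl","rb"))
cv2.imwrite("pics/w1c.png",cv2.resize(p[115:265,190:335,::-1],None,fx=4,fy=4,interpolation=cv2.INTER_CUBIC))
```

```text
(no output)
```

View pics/w1c.png

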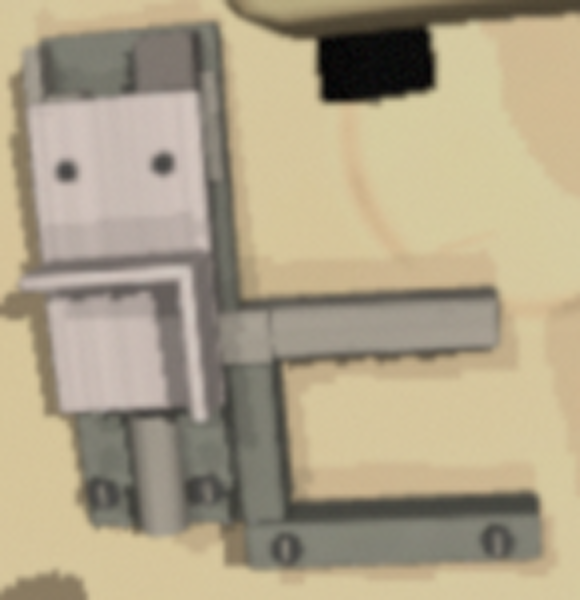

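The enlarged crop shows the thumb's inner corner at its wall top near (183,290). The fixed jaw's inner top edge runs (290,517)–(538,511) and the moving jaw's face edge (275,362)–(497,347).

Run:
```python
from h import *
import pickle
c,p,d=pickle.load(open("w1.pkl","rb"))
def P(pts,z):
    a=np.array(pts)/4+[190-.4,115-.4]; return ray("wrist",a[:,0],a[:,1],z,c)[:,:2]
fj=P([(290,517),(538,511)],.022);mj=P([(275,361),(497,347)],.022);E=P([(540,533),(498,320)],.022);co=P([(183,290)],.052)
cw=P([(22,290),(183,275)],.052)
for e in(fj,mj,cw):
    q=e[0]-e[1];print("yaw",np.arctan2(-q[0],q[1]),np.linalg.norm(q))
for yaw in(-.085,-.07):
    M=np.array([[np.cos(yaw),-np.sin(yaw)],[np.sin(yaw),np.cos(yaw)]])
    print(yaw,(fj@M)[:,0]+.046,(mj@M)[:,0],(E@M)[:,1]+[.03,.021],co@M-[.028,.056],M@np.r_[((fj@M)[:,0]+.046).mean()/2+(mj@M)[:,0].mean()/2,((E@M)[:,1]+[.03,.021]).mean()])
hsv=cv2.cvtColor(p,cv2.COLOR_RGB2HSV);m=((hsv[...,1]>95)&(hsv[...,0]>15)&(hsv[...,0]<35)).astype(np.uint8);m[:,:380]=0;m[:,475:]=0;m[:150]=0;m[240:]=0
k=max(cv2.findContours(m,cv2.RETR_EXTERNAL,cv2.CHAIN_APPROX_NONE)[0],key=cv2.contourArea)[:,0]
print(k.min(0),k.max(0),cv2.minAreaRect((ray("wrist",k[:,0],k[:,1],.014,c)[:,:2]*1000).astype(np.float32)))
```

```text
yaw -0.05931652596491037 0.0677517693505904
yaw -0.026467153758915965 0.05888725961553772
yaw -0.02154610412409412 0.04170473588995071
-0.085 [0.4310265 0.4327664] [0.42891635 0.43236122] [0.18007128 0.18231085] [[0.42640705 0.18143187]] [0.4450933  0.14392329]
-0.07 [0.43425875 0.43498256] [0.43217368 0.4347364 ] [0.17434864 0.17569884] [[0.42991727 0.17458931]] [0.44521655 0.14423726]
[394 163] [458 227] ((443.6029357910156, 5.081932067871094), (62.907615661621094, 71.80624389648438), 22.071746826171875)
```

{"api": "jog_arm", "payload": {"steps": [-1,0,-1,0,-0.26,-1,0.1,-1,0,0,-1,0,-1,0.5,0,-1,0,-0.33,1,0,-1,0,0,1,0,-1,0,0,1,0,-1,0,0,1,0,-1,0,0,0,0]}}

```text
time_s: 4.95
eef_pos: [0.463, 0.219, 0.0951]
eef_rot: [1.0, -0.03, -0.001, 0.001]
ft_force: [0.3, -0.7, 0.8]
width: -0.0
finger_force: 0.0
```

{"api": "jog_arm", "payload": {"steps": [-1,0,0,0.8,0,-1,0,0,0.5,0,-1,0,0,0.33,0,-1,0,0,0,0]}}

```text
time_s: 5.35
eef_pos: [0.4637, 0.2196, 0.0475]
eef_rot: [1.0, -0.03, -0.0, 0.0]
ft_force: [-0.5, 0.0, -0.4]
width: 0.0004
finger_force: 0.0
```

{"api": "jog_arm", "payload": {"steps": [-1,0.1,0,0,0,-1,0.1,0,0,0,-1,0.1,0,0,0,-1,0,0,0,0]}}

```text
time_s: 5.75
eef_pos: [0.4734, 0.2192, 0.048]
eef_rot: [1.0, -0.03, 0.0, -0.0]
ft_force: [-0.6, -1.2, -0.3]
width: 0.0001
finger_force: 0.0
```

{"api": "jog_arm", "payload": {"steps": [-1,0.1,0,0,0,-1,0,0,0,0]}}

```text
time_s: 5.95
eef_pos: [0.476, 0.219, 0.0476]
eef_rot: [1.0, -0.03, 0.0, -0.0]
ft_force: [-0.2, -0.1, 0.4]
width: 0.0001
finger_force: 0.0
```

{"api": "jog_arm", "payload": {"steps": [-1,0.1,0,0,0,-1,0,0,0,0]}}

```text
time_s: 6.15
eef_pos: [0.479, 0.2188, 0.0476]
eef_rot: [1.0, -0.03, 0.0, -0.0]
ft_force: [0.5, -0.5, -0.6]
width: -0.0001
finger_force: 0.0
```

Run:
```python
from h import *
p,d=viewer.read_camera("wrist");q,_=viewer.read_camera("scene")
a=cv2.resize(p[100:400,180:480,::-1],(400,400));b=cv2.resize(q[180:280,190:290,::-1],(400,400),interpolation=cv2.INTER_CUBIC)
cv2.imwrite("pics/w2.png",np.hstack([a,b]))
```

```text
(no output)
```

View pics/w2.png

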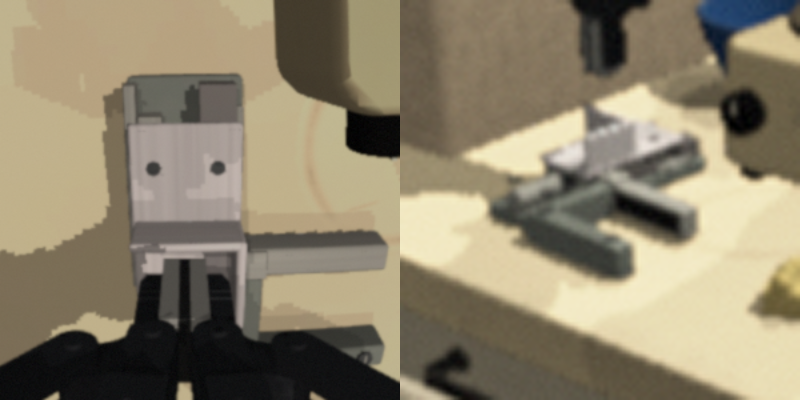

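The left half (wrist view) shows the shut fingertips inside the L, not yet at the cross wall. The right half (scene view) seems to show the finger well above the plate, so I'll project the TCP to check its height.

Run:
```python
from h import *
c=viewer.get_calibration("scene")
for X in([.479,.219,.04],[.479,.219,.08],[.479,.219,.12],[.4765,.1986,.029],[.4765,.1986,.052]):
    x=np.array(c["R"])@X+c["t"];u=c["fx"]*x[0]/x[2]+c["cx"];v=c["fy"]*x[1]/x[2]+c["cy"];print(X,(u-190)*4+400,(v-180)*4)
p,d=viewer.read_camera("scene");print(d[186:200:3,240:244].round(3),arm.get_obs()["eef_pos"])
x=np.array(c["R"])@[.479,.219,.04]+c["t"];print(x)
```

```text
[0.479, 0.219, 0.04] 604.8121103203703 125.31992357345098
[0.479, 0.219, 0.08] 601.1047565714605 65.05939035974177
[0.479, 0.219, 0.12] 597.2970030942231 3.1669273186430473
[0.4765, 0.1986, 0.029] 626.1123325556503 150.64181923097408
[0.4765, 0.1986, 0.052] 624.1425821260741 116.15769929948931
[[1.27  1.262 1.267 1.278]
 [1.273 1.275 1.268 1.271]
 [1.276 1.275 1.272 1.276]
 [1.283 1.276 1.278 1.281]
 [1.284 1.282 1.29  1.48 ]] [0.47861144 0.21883456 0.04751869]
[-0.18284218 -0.08408674  1.30990249]
```

{"api": "jog_arm", "payload": {"steps": [-1,-0.5,0,0,0,-1,0,0,0,0,-1,0,0,0.3,0,-1,0,0,0.3,0,-1,0,0,0.2,0,-1,0,0,0,0]}}

```text
time_s: 6.9
eef_pos: [0.4631, 0.2194, 0.0223]
eef_rot: [1.0, -0.03, -0.001, 0.0]
ft_force: [-0.4, 0.1, 0.7]
width: -0.0001
finger_force: 0.0
```

Run:
```python
from h import *
q,d=viewer.read_camera("scene");print(arm.get_obs()["eef_pos"],arm.get_obs()["ft_force"])
cv2.imwrite("pics/s3.png",cv2.resize(q[170:270,180:300,::-1],(720,600),interpolation=cv2.INTER_CUBIC))
```

```text
[0.46335854 0.21960121 0.02285989] [ 0.73122249 -0.00223486  0.25745582]
```

View pics/s3.png

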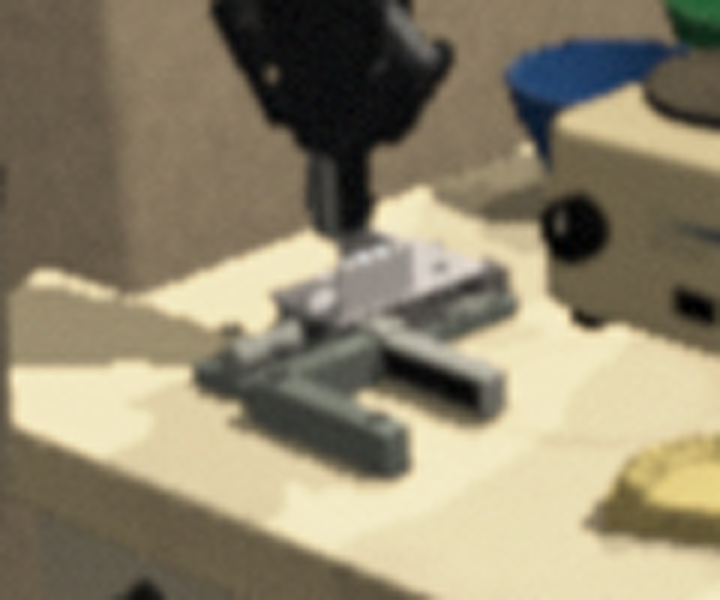

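The scene crop shows the shut fingertips near (345,235), with the lower end roughly 45 mm high: above the plate and only just at wall height. I'll go down gently and watch the force.

{"api": "jog_arm", "payload": {"steps": [-1,0,0,0.15,0,-1,0,0,0.1,0,-1,0,0,0,0]}}

```text
time_s: 7.25
eef_pos: [0.4636, 0.2196, 0.0157]
eef_rot: [1.0, -0.03, -0.0, 0.0]
ft_force: [-0.1, 0.2, -0.6]
width: -0.0
finger_force: 0.0
```

{"api": "jog_arm", "payload": {"steps": [-1,0.15,0,0,0,-1,0.15,0,0,0,-1,0,0,0,0]}}

```text
time_s: 7.55
eef_pos: [0.4724, 0.2192, 0.0159]
eef_rot: [1.0, -0.03, -0.001, 0.0]
ft_force: [-6.5, 1.4, 0.1]
width: -0.0001
finger_force: 3.2
```

{"api": "jog_arm", "payload": {"steps": [-1,0.2,0,0,0,-1,0.2,0,0,0,-1,0.2,0,0,0,-1,0.2,0,0,0,-1,0,0,0,0]}}

```text
time_s: 8.05
eef_pos: [0.496, 0.2179, 0.0158]
eef_rot: [1.0, -0.03, -0.001, 0.0]
ft_force: [-8.8, 1.5, 1.5]
width: 0.0004
finger_force: 4.5
```

{"api": "jog_arm", "payload": {"steps": [-1,0,0.1,0,0,-1,0,0,0,0]}}

```text
time_s: 8.25
eef_pos: [0.4953, 0.2152, 0.0159]
eef_rot: [1.0, -0.029, -0.001, -0.0]
ft_force: [-7.3, 2.7, 1.5]
width: -0.0002
finger_force: 4.1
```

{"api": "jog_arm", "payload": {"steps": [-1,0,0.1,0,0,-1,0,0,0,0]}}

```text
time_s: 8.45
eef_pos: [0.4952, 0.2125, 0.016]
eef_rot: [1.0, -0.029, -0.001, -0.0]
ft_force: [-9.0, 5.0, 0.8]
width: 0.0001
finger_force: 4.3
```

{"api": "jog_arm", "payload": {"steps": [-1,0,0.1,0,0,-1,0,0,0,0]}}

```text
time_s: 8.65
eef_pos: [0.4951, 0.2095, 0.016]
eef_rot: [1.0, -0.029, -0.001, -0.0]
ft_force: [-7.9, 5.3, 1.1]
width: -0.0001
finger_force: 4.2
```

{"api": "jog_arm", "payload": {"steps": [-1,0,0.1,0,0,-1,0,0,0,0]}}

```text
time_s: 8.85
eef_pos: [0.4949, 0.2065, 0.016]
eef_rot: [1.0, -0.029, -0.001, -0.0]
ft_force: [-7.5, 5.2, 1.1]
width: 0.0001
finger_force: 4.2
```

{"api": "jog_arm", "payload": {"steps": [-1,0,0.1,0,0,-1,0,0,0,0]}}

```text
time_s: 9.05
eef_pos: [0.4948, 0.2035, 0.016]
eef_rot: [1.0, -0.029, -0.001, -0.0]
ft_force: [-8.6, 4.6, 0.7]
width: 0.0001
finger_force: 4.1
```

{"api": "jog_arm", "payload": {"steps": [-1,0,0.1,0,0,-1,0,0,0,0]}}

```text
time_s: 9.25
eef_pos: [0.4948, 0.2022, 0.0161]
eef_rot: [1.0, -0.029, -0.0, -0.002]
ft_force: [-6.4, 13.4, -3.7]
width: -0.0004
finger_force: 9.5
```

{"api": "jog_arm", "payload": {"steps": [-1,0.1,0,0,0,-1,0.1,0,0,0,-1,0,0,0,0]}}

```text
time_s: 9.55
eef_pos: [0.4998, 0.202, 0.016]
eef_rot: [1.0, -0.028, -0.001, -0.001]
ft_force: [-11.6, 12.3, 1.0]
width: 0.0001
finger_force: 10.4
```

{"api": "jog_arm", "payload": {"steps": [-1,0.1,0,0,0,-1,0,0,0,0]}}

```text
time_s: 9.75
eef_pos: [0.5027, 0.2019, 0.016]
eef_rot: [1.0, -0.028, -0.001, -0.001]
ft_force: [-11.8, 12.7, 1.3]
width: 0.0
finger_force: 10.6
```

{"api": "jog_arm", "payload": {"steps": [-1,0.1,0,0,0,-1,0,0,0,0]}}

```text
time_s: 9.95
eef_pos: [0.507, 0.2007, 0.0162]
eef_rot: [1.0, -0.029, -0.0, -0.001]
ft_force: [-4.2, 5.5, -1.1]
width: -0.0002
finger_force: 6.5
```

Side force dropped at about 34 mm of travel: that's the notch. Sliding in.

{"api": "jog_arm", "payload": {"steps": [-1,0.05,0.1,0,0,-1,0,0,0,0]}}

```text
time_s: 10.15
eef_pos: [0.5086, 0.1965, 0.0161]
eef_rot: [1.0, -0.029, -0.0, -0.0]
ft_force: [-3.4, 0.8, -0.1]
width: -0.0002
finger_force: 4.6
```

{"api": "jog_arm", "payload": {"steps": [-1,0,0.1,0,0,-1,0,0.1,0,0,-1,0,0,0,0]}}

```text
time_s: 10.45
eef_pos: [0.5084, 0.1902, 0.0161]
eef_rot: [1.0, -0.03, -0.0, -0.0]
ft_force: [-3.8, 2.1, -0.4]
width: 0.0004
finger_force: 5.2
```

{"api": "jog_arm", "payload": {"steps": [-1,0,0.06,0,0,-1,0,0,0,0]}}

```text
time_s: 10.65
eef_pos: [0.5084, 0.1899, 0.0162]
eef_rot: [1.0, -0.029, 0.0, -0.001]
ft_force: [-2.7, 10.4, -3.9]
width: -0.0
finger_force: 7.5
```

{"api": "jog_arm", "payload": {"steps": [-1,-0.1,0,0,0,-1,-0.1,0,0,0,-1,-0.1,0,0,0,-1,0,0,0,0]}}

```text
time_s: 11.05
eef_pos: [0.501, 0.1903, 0.0169]
eef_rot: [1.0, -0.029, 0.002, -0.001]
ft_force: [3.3, 8.1, 0.1]
width: -0.0003
finger_force: 4.2
```

{"api": "jog_arm", "payload": {"steps": [-1,0,-0.1,0,0,-1,0,-0.15,0,0,-1,0,0,0,0,-1,0,0,0,0,-1,0,0,0,0]}}

```text
time_s: 11.55
eef_pos: [0.4998, 0.196, 0.016]
eef_rot: [1.0, -0.03, -0.0, 0.0]
ft_force: [-0.0, -0.3, 0.3]
width: 0.0002
finger_force: 0.0
```

{"api": "jog_arm", "payload": {"steps": [-1,0,0,-1,0,-1,0,0,-1,0,-1,0,0,-1,0,-1,0,0.5,-1,0,-1,0,1,0,0,-1,0,1,0,0,-1,0,1,0,0,-1,0,0,0,0]}}

```text
time_s: 12.35
eef_pos: [0.4934, 0.087, 0.1359]
eef_rot: [0.999, -0.032, -0.0, 0.001]
ft_force: [-1.0, -0.0, 0.1]
width: 0.0002
finger_force: 0.0
```

{"api": "jog_arm", "payload": {"steps": [1,-0.5,0.94,0,0,1,-0.5,0.94,0,0,1,-0.5,0.94,0,0,1,0,0,0,-1,1,0,0,0,-1,1,0,0,0,-1,1,0,0,0,-1,1,0,0,0,-0.5]}}

```text
time_s: 13.15
eef_pos: [0.4438, 0.01, 0.1361]
eef_rot: [0.981, 0.196, 0.0, -0.0]
ft_force: [0.2, 0.3, -0.3]
width: 0.0853
finger_force: 0.0
```

{"api": "jog_arm", "payload": {"steps": [1,0,0,0,0,1,0,0,0,0]}}

```text
time_s: 13.35
eef_pos: [0.4437, 0.0098, 0.136]
eef_rot: [0.981, 0.193, 0.0, -0.0]
ft_force: [-0.5, -0.6, 0.6]
width: 0.0851
finger_force: 0.0
```

Run:
```python
from h import *
import pickle
c1,p1,d1=pickle.load(open("w1.pkl","rb"))
print("d shut",d1[288:330:6,312].round(3))
o=arm.get_obs();print(o["eef_pos"].round(4),o["joints"].round(2),o["width"]);c=viewer.get_calibration("wrist");p,d=viewer.read_camera("wrist")
pickle.dump((c,p,d,o["eef_pos"]),open("w4.pkl","wb"));cv2.imwrite("pics/w4.png",p[:,:,::-1])
```

```text
d shut [0.444 0.154 0.148 0.145 0.139 0.135 0.13 ]
[0.4437 0.0098 0.136 ] [ 0.47  0.19 -0.69  2.14  0.15  0.87 -1.5 ] 0.08507573398671449
```

View pics/w4.png

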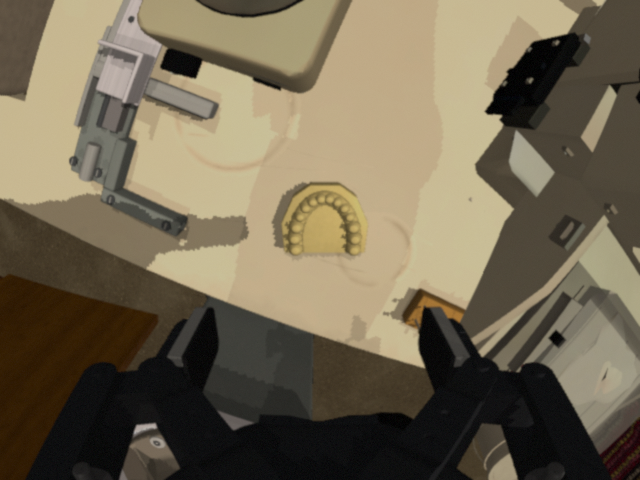

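The jaw is standing open, the cast at (325,220) is square to the tool, and the fingertips are at (205,315) and (432,315). Next I'll measure the tips and cast in 3D.

Run:
```python
from h import *
import pickle
def p3(c,u,v,dep):
    x=(u-c["cx"])/c["fx"];y=(v-c["cy"])/c["fy"];r=np.hypot(x,y);ux=np.array([np.tan(r)*x/r,np.tan(r)*y/r,1])*dep
    return (ux-c["t"])@np.array(c["R"])
c1,p1,d1=pickle.load(open("w1.pkl","rb"));print("shut tip",p3(c1,312,296,d1[296,312]),"tcp .4519 .1194 .2283")
c,p,d,e=pickle.load(open("w4.pkl","rb"));print("open tips",[p3(c,u,v,d[v,u]).round(4) for u,v in((208,314),(210,320),(428,314),(426,320))],e)
hsv=cv2.cvtColor(p,cv2.COLOR_RGB2HSV);m=((hsv[...,1]>95)&(hsv[...,0]>15)&(hsv[...,0]<35)).astype(np.uint8);m[:,:260]=0;m[:,385:]=0;m[:165]=0;m[275:]=0
k=max(cv2.findContours(m,cv2.RETR_EXTERNAL,cv2.CHAIN_APPROX_NONE)[0],key=cv2.contourArea)[:,0]
print(k.min(0),k.max(0));w=ray("wrist",k[:,0],k[:,1],.012,c)[:,:2]
print(cv2.minAreaRect((w*1000).astype(np.float32)))
a=w[(k[:,1]>k[:,1].max()-3)];print("flat yaw",np.polyfit(a[:,1],a[:,0],1)) if len(a)>5 else 0
# clamp moving-jaw thumb etc
T=Ro.from_quat(arm.get_obs()["eef_rot"]).as_matrix();print("tool yaw",np.arctan2(T[1,0],T[0,0]))
def P(u,v,z): return ray("wrist",np.array([u]),np.array([v]),z,c)[0,:2].round(4)
print("movjaw end near corner",P(213,117,.022),P(148,98,.022),"fixed end",P(184,226,.022))
```

```text
shut tip [0.46230089 0.1211637  0.26484029] tcp .4519 .1194 .2283
open tips [array([0.4357, 0.0535, 0.1874]), array([0.4325, 0.0521, 0.1862]), array([ 0.4689, -0.0252,  0.1888]), array([ 0.4646, -0.0279,  0.1851])] [0.44372963 0.00983518 0.13604628]
[281 183] [367 254]
((442.8690490722656, 4.560386657714844), (61.62470245361328, 72.27477264404297), 22.2569580078125)
flat yaw [-0.41014957  0.41294967]
tool yaw 0.3891950015801472
movjaw end near corner [0.4901 0.1178] [0.4876 0.1772] fixed end [0.396  0.1131]
```

{"api": "jog_arm", "payload": {"steps": [1,-0.25,0.15,0,0,1,0,0,1,0,1,0,0,1,0,1,0,0,1,0,1,0,0,1,0,1,0,0,0.8,0,1,0,0,0.3,0,1,0,0,0,0]}}

```text
time_s: 14.2
eef_pos: [0.4377, 0.0025, -0.0176]
eef_rot: [0.981, 0.194, -0.001, -0.0]
ft_force: [-0.9, 0.1, 0.7]
width: 0.0857
finger_force: 0.0
```

Run:
```python
from h import *
q,d=viewer.read_camera("scene");o=arm.get_obs();print(o["eef_pos"],o["ft_force"])
cv2.imwrite("pics/s5.png",cv2.resize(q[190:290,220:370,::-1],(780,520),interpolation=cv2.INTER_CUBIC))
```

```text
[ 0.43840623  0.00258094 -0.01666729] [-0.39531274  0.54457301 -0.52681263]
```

View pics/s5.png

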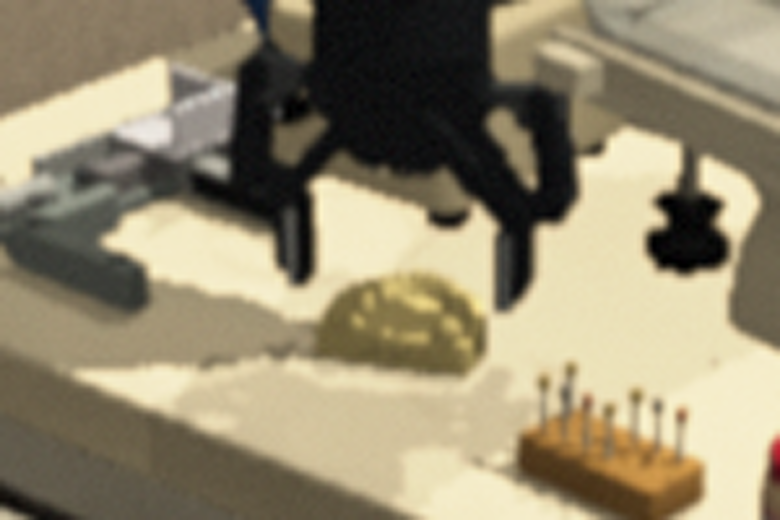

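The scene shows the open fingers straddling the cast, tips at (297,283) and (512,308), still about 25–30 mm up.

{"api": "jog_arm", "payload": {"steps": [1,0,0,0.3,0,1,0,0,0.2,0,1,0,0,0,0]}}

```text
time_s: 14.55
eef_pos: [0.4384, 0.0024, -0.0322]
eef_rot: [0.981, 0.194, -0.0, 0.0]
ft_force: [0.7, 0.3, 0.2]
width: 0.0854
finger_force: 0.0
```

{"api": "jog_arm", "payload": {"steps": [1,0,0,0.1,0,1,0,0,0,0]}}

```text
time_s: 14.75
eef_pos: [0.4385, 0.0026, -0.035]
eef_rot: [0.981, 0.194, 0.0, -0.0]
ft_force: [-0.1, 0.3, -1.1]
width: 0.0859
finger_force: 0.0
```

{"api": "jog_arm", "payload": {"steps": [1,0,0,0.1,0,1,0,0,0,0]}}

```text
time_s: 14.95
eef_pos: [0.4385, 0.0026, -0.0381]
eef_rot: [0.981, 0.194, -0.0, -0.0]
ft_force: [0.2, -0.4, -0.6]
width: 0.0856
finger_force: 0.0
```

{"api": "jog_arm", "payload": {"steps": [-1,0,0,0,0,-1,0,0,0,0,-1,0,0,0,0,-1,0,0,0,0], "force": 20}}

```text
time_s: 15.35
eef_pos: [0.4386, 0.0026, -0.0377]
eef_rot: [0.981, 0.194, 0.0, 0.0]
ft_force: [-2.1, -0.5, 7.0]
width: 0.0708
finger_force: 21.5
```

{"api": "jog_arm", "payload": {"steps": [-1,0,0,-0.13,0,-1,0,0,0,1,-1,0,0,0,1,-1,0,0,0,1,-1,0,0,0,1,-1,0,0,0,0.49,-1,0,0,0,0], "force": 25}}

```text
time_s: 16.05
eef_pos: [0.4386, 0.0027, -0.0338]
eef_rot: [1.0, -0.029, 0.0, 0.0]
ft_force: [0.5, -0.5, -1.2]
width: 0.0704
finger_force: 28.8
```

{"api": "jog_arm", "payload": {"steps": [-1,-0.1,-0.4,0,0,-1,-0.1,-0.4,0,0,-1,-0.1,-0.4,0,0,-1,-0.1,-0.4,0,0,-1,0,0,0,0]}}

```text
time_s: 16.55
eef_pos: [0.429, 0.0535, -0.034]
eef_rot: [1.0, -0.028, 0.0, -0.0]
ft_force: [-0.9, 0.6, -0.4]
width: 0.0702
finger_force: 28.8
```

Run:
```python
from h import *
import pickle
o=arm.get_obs();c=viewer.get_calibration("wrist");p,d=viewer.read_camera("wrist");T=Ro.from_quat(o["eef_rot"]).as_matrix()
w=o["eef_pos"][:2]-[.4452,.1444];M=np.array([[np.cos(.06),np.sin(.06)],[-np.sin(.06),np.cos(.06)]])
print(o["eef_pos"].round(4),"yaw",np.arctan2(T[1,0],T[0,0]),"clamp",w@M,o["width"])
pickle.dump((c,p,d),open("w6.pkl","wb"));cv2.imwrite("pics/w6.png",p[:,:,::-1])
```

```text
[ 0.429   0.0535 -0.034 ] yaw -0.05505267267106725 clamp [-0.0107204  -0.09170521] 0.07018498153700119
```

View pics/w6.png

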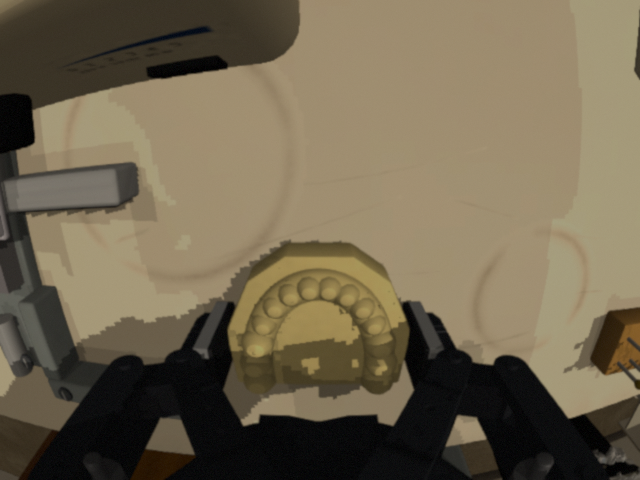

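The cast is held square, apex at (325,243) and flat edge near row 395; the moving jaw's face edge is near (100,208). I'll put these in clamp coordinates.

Run:
```python
from h import *
import pickle
c,p,d=pickle.load(open("w6.pkl","rb"));M=np.array([[np.cos(.06),np.sin(.06)],[-np.sin(.06),np.cos(.06)]])
for n,u,v,z in(("apex base",325,243,.004),("apex top",325,257,.02),("flat top",320,393,.02),("L side",232,330,.02),("R side",405,330,.02),("mov face end",135,205,.022),("mov face in",15,213,.022),("stop/jaw inner corner",75,378,.022),("fixed outer?",60,400,.022)):
    w=ray("wrist",np.array([u]),np.array([v]),z,c)[0,:2]-[.4452,.1444];print(n,((w@M)*1000).round(1))
```

```text
apex base [ 23.1 -94.2]
apex top [ 23.6 -93.9]
flat top [-38.8 -92.6]
L side [ -7.2 -58.4]
R side [  -6.8 -125.2]
mov face end [ 43.2 -26.9]
mov face in [41.7 36.7]
stop/jaw inner corner [-42.5  28.3]
fixed outer? [-62.   47.5]
```

{"api": "jog_arm", "payload": {"steps": [-1,-0.05,-0.4,0,0,-1,-0.05,-0.4,0,0,-1,-0.05,-0.4,0,0,-1,0,0,0,0]}}

```text
time_s: 17.0
eef_pos: [0.427, 0.0896, -0.034]
eef_rot: [1.0, -0.028, 0.0, -0.0]
ft_force: [-0.8, -1.3, -1.0]
width: 0.0704
finger_force: 28.9
```

{"api": "jog_arm", "payload": {"steps": [-1,0,-0.4,0,0,-1,0,-0.3,0,0,-1,0,-0.3,0,0,-1,0,0,0,0]}}

```text
time_s: 17.4
eef_pos: [0.4289, 0.1189, -0.034]
eef_rot: [1.0, -0.028, 0.0, -0.0]
ft_force: [0.2, -1.1, -0.9]
width: 0.07
finger_force: 28.9
```

{"api": "jog_arm", "payload": {"steps": [-1,0,0,0.12,0,-1,0,0,0,0,1,0,0,0,0,1,0,0,0,0,1,0,0,0,0,1,0,0,-0.5,0,1,0,0,-1,0,1,0,0,-1,0]}}

```text
time_s: 18.2
eef_pos: [0.428, 0.1172, 0.0378]
eef_rot: [1.0, -0.029, -0.001, 0.0]
ft_force: [0.5, -0.1, 0.6]
width: 0.0853
finger_force: 0.0
```

{"api": "jog_arm", "payload": {"steps": [-1,0,1,0,0,-1,0,1,0,0,-1,0,0.15,0,0,-1,0,0,1,0,-1,0,0,0.9,0,-1,0,0,0,0]}}

```text
time_s: 18.8
eef_pos: [0.423, 0.053, -0.0219]
eef_rot: [1.0, -0.029, -0.002, 0.0]
ft_force: [0.4, 0.0, 0.6]
width: -0.0002
finger_force: 0.0
```

Run:
```python
from h import *
import pickle
o=arm.get_obs();c=viewer.get_calibration("wrist");p,d=viewer.read_camera("wrist")
w=o["eef_pos"][:2]-[.4452,.1444];M=np.array([[np.cos(.06),np.sin(.06)],[-np.sin(.06),np.cos(.06)]])
print(o["eef_pos"].round(4),"clamp",w@M,o["ft_force"])
pickle.dump((c,p,d),open("w7.pkl","wb"));cv2.imwrite("pics/w7.png",p[:,:,::-1])
```

```text
[ 0.423   0.053  -0.0219] clamp [-0.01667532 -0.09256131] [0.35000997 0.04028591 0.64529058]
```

View pics/w7.png

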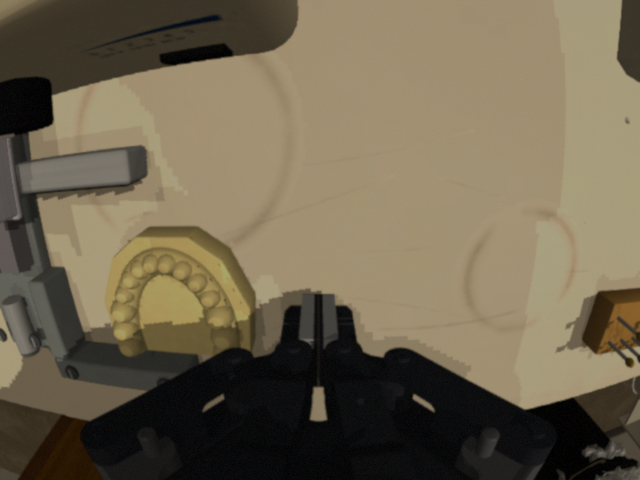

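The cast sits square between the jaws, its right edge at about (255,320), with the shut fingers at (320,310) clear to its right. Pushing it home now.

{"api": "jog_arm", "payload": {"steps": [-1,0.1,-0.4,0,0,-1,0,-0.4,0,0,-1,0,-0.3,0,0,-1,0,0,0,0]}}

```text
time_s: 19.25
eef_pos: [0.4305, 0.0878, -0.0189]
eef_rot: [1.0, -0.028, 0.001, -0.0]
ft_force: [-0.1, 0.4, -0.5]
width: -0.0
finger_force: 0.0
```

{"api": "jog_arm", "payload": {"steps": [-1,0,-0.2,0,0,-1,0,-0.15,0,0,-1,0,0,0,0]}}

```text
time_s: 19.55
eef_pos: [0.4305, 0.0968, -0.0195]
eef_rot: [1.0, -0.029, 0.0, -0.0]
ft_force: [0.6, -0.4, -0.6]
width: -0.0001
finger_force: 0.0
```

{"api": "jog_arm", "payload": {"steps": [-1,0,-0.1,0,0,-1,0,0,0,0]}}

```text
time_s: 19.75
eef_pos: [0.4306, 0.0994, -0.0197]
eef_rot: [1.0, -0.029, -0.0, -0.0]
ft_force: [0.2, -0.1, -0.0]
width: 0.0002
finger_force: 0.0
```

{"api": "jog_arm", "payload": {"steps": [-1,0,-0.1,0,0,-1,0,0,0,0]}}

```text
time_s: 19.95
eef_pos: [0.4309, 0.1025, -0.0196]
eef_rot: [1.0, -0.029, 0.0, -0.0]
ft_force: [0.7, 0.9, 0.2]
width: -0.0002
finger_force: 0.0
```

{"api": "jog_arm", "payload": {"steps": [-1,0,-0.1,0,0,-1,0,0,0,0]}}

```text
time_s: 20.15
eef_pos: [0.431, 0.1056, -0.0197]
eef_rot: [1.0, -0.029, 0.0, -0.0]
ft_force: [0.8, 0.2, 0.2]
width: 0.0002
finger_force: 0.0
```

{"api": "jog_arm", "payload": {"steps": [-1,0,-0.1,0,0,-1,0,0,0,0]}}

```text
time_s: 20.35
eef_pos: [0.4308, 0.1075, -0.0197]
eef_rot: [1.0, -0.029, -0.0, 0.001]
ft_force: [-0.5, -5.4, 1.3]
width: 0.0001
finger_force: 2.7
```

{"api": "jog_arm", "payload": {"steps": [-1,0,-0.07,0,0,-1,0,0,0,0]}}

```text
time_s: 20.55
eef_pos: [0.4307, 0.1079, -0.0198]
eef_rot: [1.0, -0.03, -0.001, 0.002]
ft_force: [0.3, -14.9, 5.4]
width: 0.0
finger_force: 7.4
```

Home against the stop (15 N). Backing off, lifting, and checking.

{"api": "jog_arm", "payload": {"steps": [-1,0,0.2,0,0,-1,0,0.3,0,0,-1,0,0,-1,0,-1,0,0,-1,0,-1,0,0,-0.5,0,-1,0,0,0,0]}}

```text
time_s: 21.15
eef_pos: [0.4317, 0.0952, 0.0572]
eef_rot: [1.0, -0.029, 0.002, -0.0]
ft_force: [0.2, -0.1, -1.0]
width: 0.0
finger_force: 0.0
```

Run:
```python
from h import *
import pickle
o=arm.get_obs();c=viewer.get_calibration("wrist");p,d=viewer.read_camera("wrist")
M=np.array([[np.cos(.06),np.sin(.06)],[-np.sin(.06),np.cos(.06)]])
print(o["eef_pos"].round(4),"clamp",(o["eef_pos"][:2]-[.4452,.1444])@M)
pickle.dump((c,p,d),open("w8.pkl","wb"));cv2.imwrite("pics/w8.png",cv2.resize(p[90:400,0:400,::-1],None,fx=1.9,fy=1.9))
```

```text
[0.4317 0.0952 0.0572] clamp [-0.01050529 -0.04987874]
```

View pics/w8.png

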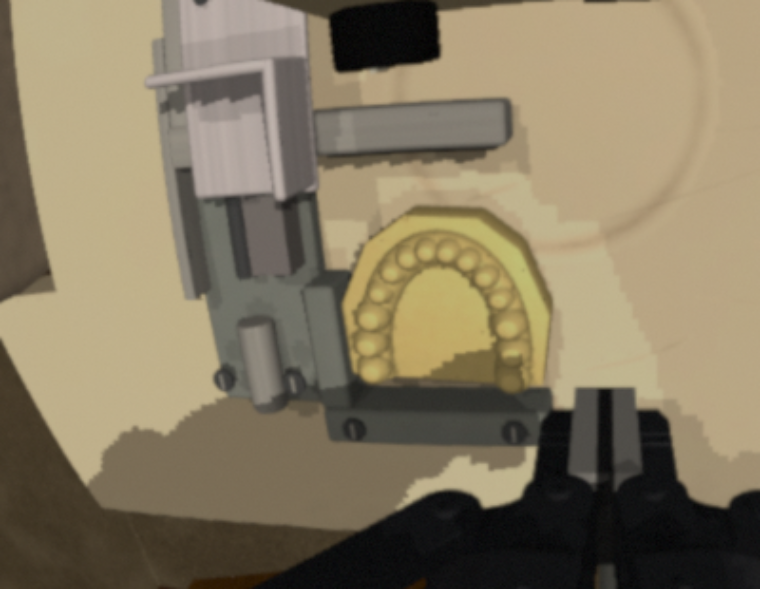

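The cast sits against the back stop, square and next to the fixed jaw. The side wall's outer top edge runs (276,70)–(288,195) in the crop.

Run:
```python
from h import *
import pickle
c,p,d=pickle.load(open("w8.pkl","rb"));M=np.array([[np.cos(.06),np.sin(.06)],[-np.sin(.06),np.cos(.06)]])
for n,u,v,z in(("wall far",276,66,.052),("wall near end",289,195,.052),("jaw face",315,152,.022),("jaw face end",505,150,.022),("cast R",550,330,.008),("cast L",345,320,.008)):
    w=ray("wrist",np.array([u/1.9]),np.array([v/1.9+90]),z,c)[0,:2]-[.4452,.1444];print(n,((w@M)*1000).round(1))
```

```text
wall far [71.3 38.3]
wall near end [35.6 37.2]
jaw face [43.2 41.2]
jaw face end [ 41.8 -20. ]
cast R [-21.8 -31.2]
cast L [-18.8  42.5]
```

{"api": "jog_arm", "payload": {"steps": [-1,0.6,-0.7,0,0,-1,0.6,-0.7,0,0,-1,0.55,-0.7,0,0,-1,0,0,0,0,-1,0,0,0.5,0,-1,0,0,0.5,0,-1,0,0,0.3,0,-1,0,0,0,0]}}

```text
time_s: 22.0
eef_pos: [0.485, 0.1543, 0.0144]
eef_rot: [1.0, -0.029, -0.002, 0.001]
ft_force: [-0.4, -0.1, 0.1]
width: -0.0
finger_force: 0.0
```

{"api": "jog_arm", "payload": {"steps": [-1,0,-0.2,0,0,-1,0,-0.15,0,0,-1,0,0,0,0]}}

```text
time_s: 22.3
eef_pos: [0.4875, 0.1668, 0.0169]
eef_rot: [1.0, -0.029, 0.001, -0.0]
ft_force: [-0.2, 0.1, 0.0]
width: 0.0
finger_force: 0.0
```

{"api": "jog_arm", "payload": {"steps": [-1,0,-0.1,0,0,-1,0,-0.1,0,0,-1,0,0,0,0]}}

```text
time_s: 22.6
eef_pos: [0.4876, 0.1722, 0.0165]
eef_rot: [1.0, -0.029, 0.0, -0.0]
ft_force: [0.1, 0.1, -0.4]
width: -0.0003
finger_force: 0.0
```

{"api": "jog_arm", "payload": {"steps": [-1,0,-0.1,0,0,-1,0,0,0,0]}}

```text
time_s: 22.8
eef_pos: [0.4876, 0.1745, 0.0163]
eef_rot: [1.0, -0.029, -0.0, 0.0]
ft_force: [0.8, -1.4, -0.9]
width: -0.0
finger_force: 0.5
```

Contact beginning; push on in 3 mm steps.

{"api": "jog_arm", "payload": {"steps": [-1,0,-0.1,0,0,-1,0,0,0,0]}}

```text
time_s: 23.0
eef_pos: [0.4877, 0.177, 0.0162]
eef_rot: [1.0, -0.029, -0.0, 0.0]
ft_force: [-0.0, -3.8, 0.3]
width: 0.0003
finger_force: 2.0
```

{"api": "jog_arm", "payload": {"steps": [-1,0,-0.1,0,0,-1,0,-0.1,0,0,-1,0,0,0,0]}}

```text
time_s: 23.3
eef_pos: [0.4882, 0.1841, 0.0164]
eef_rot: [1.0, -0.029, 0.0, -0.0]
ft_force: [0.1, 0.3, 0.3]
width: -0.0001
finger_force: 0.0
```

{"api": "jog_arm", "payload": {"steps": [-1,0,-0.1,0,0,-1,0,0,0,0]}}

```text
time_s: 23.5
eef_pos: [0.4883, 0.1871, 0.0164]
eef_rot: [1.0, -0.029, 0.0, -0.0]
ft_force: [0.3, -0.4, -0.1]
width: 0.0
finger_force: 0.0
```

{"api": "jog_arm", "payload": {"steps": [-1,0,0.5,0,0,-1,0,0.5,0,0,-1,0,0,-1,0,-1,0,0,-1,0,-1,-0.8,1,-0.5,0,-1,-0.8,1,0,0,-1,-0.2,0.5,0,0,-1,0,0,0,0]}}

```text
time_s: 24.3
eef_pos: [0.427, 0.0814, 0.0914]
eef_rot: [1.0, -0.031, 0.0, 0.001]
ft_force: [0.4, 1.0, -0.3]
width: -0.0001
finger_force: 0.0
```

Run:
```python
from h import *
import pickle
o=arm.get_obs();c=viewer.get_calibration("wrist");p,d=viewer.read_camera("wrist");print(o["eef_pos"],o["ft_force"])
pickle.dump((c,p,d),open("w9.pkl","wb"));cv2.imwrite("pics/w9.png",cv2.resize(p[90:400,0:400,::-1],None,fx=1.9,fy=1.9))
M=np.array([[np.cos(.06),np.sin(.06)],[-np.sin(.06),np.cos(.06)]])
```

```text
[0.42704058 0.08136957 0.09144673] [ 0.43641763  1.04515736 -0.26754574]
```

View pics/w9.png

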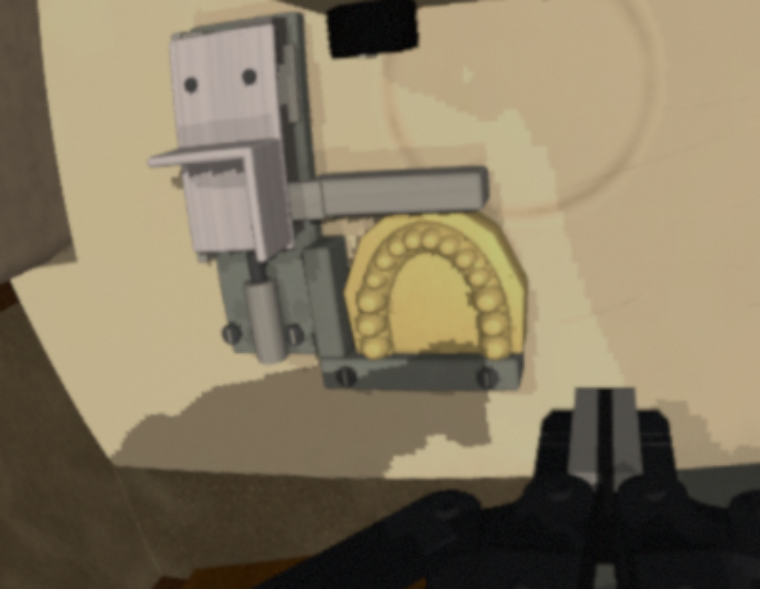

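The jaw has snapped shut on the cast, which is square and against the stop. I'll check the wall's crosswise position and the jaw travel.

Run:
```python
from h import *
import pickle
c,p,d=pickle.load(open("w9.pkl","rb"));M=np.array([[np.cos(.06),np.sin(.06)],[-np.sin(.06),np.cos(.06)]])
for n,u,v,z in(("wall far",257,155,.052),("wall near end",269,259,.052),("jaw face end",485,208,.022),("cast L",348,295,.008),("cast R",526,295,.008)):
    w=ray("wrist",np.array([u/1.9]),np.array([v/1.9+90]),z,c)[0,:2]-[.4452,.1444];print(n,((w@M)*1000).round(1))
```

```text
wall far [39.2 49.9]
wall near end [ 3.4 50. ]
jaw face end [ 12.5 -21.8]
cast L [-25.4  39.6]
cast R [-25.4 -33.7]
```

```bash
python3 -c "
from workcell import order
print(order.hand_in())"
```

```text
the job is handed in; nothing more can be done
None
```

I handed the job in with the cast against the back stop and the jaw shut on it. My last measurement put jaw travel near 12 mm and the thumb piece about 2 mm from its slot, out of the notch. The bystanders were left alone and the arm was clear; the hand-in did not report a verdict.

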